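Nest the pastry cutters back into their trays

ROBOT

A 6-joint arm with a two-finger parallel gripper is mounted at the origin on the work surface. World frame = base frame: x ahead of the robot, y to its left, z up, the work surface at z = 0. Lengths are in m, angles in degrees, forces in N, time in s.
With the tool pointing down it reaches from about 0.375 to 0.975 m from the base axis. Payload 3.8 kg.
Tool frame: the origin (TCP) lies midway between the tips of the shut fingers; the grasp point (between the pads) lies 19 mm behind it; z points along the fingers, y is the direction in which the jaws open and shut (so a half turn about z gives the same grasp; the last joint's range is limited). The gripper opens to 88 mm and grips with 3 to 60 N. Pads are 18 mm wide; open, the fingers measure 123 mm over their backs; the gripper's body (75 mm by 187 mm) begins 45 mm behind the grasp point.
Start: joints at [-77.172, 15.12, 91.902, -0, 72.978, -2.114], TCP at [0.174, -0.652, 0.239] pointing down, gripper open.
Joint ranges: [-150.88, 150.88], [-54.13, 125.18], [17.81, 147.31], [-75.09, 255.09], [0, 152.58], [-146.25, 146.25]. Speed limits (degrees/s): [147.25, 147.25, 180, 180, 180, 180].

INTERFACE

Orientations are given as a 3x3 rotation matrix whose columns are the frame's x, y, z axes.
In Python, from station import r gives the robot as it stands.
- The arm moves only by the shell command python3 -m jog 'ROWS'. ROWS is a JSON object of lists of equal length, an entry for each row: "claw": the finger opening in mm, from 0 to 88.1; "travel": the shift along the world's x, y, z in mm, a list of three; "turn": the turn, a rotation vector about the world's x, y, z in degrees, a list of three. In form: {"claw": [claw, ...], "travel": [[dx, dy, dz], ...], "turn": [[ax, ay, az], ...]}. A call has exactly 8 rows; each row is the pose to reach, as a shift and turn from the pose commanded when the call began; what a row does not reach only later rows make up. A row lasts 1/12 s, in which the tool goes at most 41.7 mm and 7.16 degrees, less where a joint would pass 70% of its speed; a pose out of reach is approached as far as the arm can. A call with a gripper value outside its range is refused whole. The fingers move at their own pace and stop on an object; the grip force is fixed at half the most. Time passes only in rows, so rows that repeat a pose let the fingers close, or fill a call up. It gives the time, the measured TCP pose, the force and the opening at its end, in the units of the state.
- r.sense(): the state, without advancing time (a new reading comes with each control period).
- r.grab_frame(name): name is "scene" or "side" or "wrist"; returns (picture, depth): 480x640x3 uint8, blue, green, red; 480x640 float32, m along the optical axis (not along the pixel's ray), 0 where there is no reading.
- r.get_calibration(name): a dict with "mtx" (3x3 intrinsics, pixels), "position" and "attitude" of the camera in the world. Camera axes: x right, y down, z forward; pixel columns grow to the right and rows downward; lengths in m; the calibration is good to about 2 mm. A picture is of the moment at which its call begins: read the wrist's pose just before it. get_calibration takes no time and is no camera call; for the wrist camera it gives the pose at the moment of the call.
- r.job_done(): hands the job in, once; it reports no verdict.
Trained networks look in the newest picture that a camera, given by its name, has taken for a name from the list of things; names that differ only in an ending like _2 or _b are one class to them, and where a whole thing is asked for, a point or a joint stands for the part that bears it (a point fixed in the world has none). Each returns a list of dicts, best first, with "p" (0 to 1); they miss things now and then, are a little off and sometimes report something else, mostly with a low value. They report only what shows in the picture. A call takes as long as a camera call. They do not tell look-alikes from the thing itself.
- r.silhouettes(label, camera): "region" (480x640 bool, what is visible of it) and "location" ([column, row] in pixels, amid what is visible of it).
- r.spot_point(label, camera): "location" ([column, row] in pixels: a listed point, or the origin of a listed thing).
The state is a dict: "time_s": time; "joint_positions": joint angles; "qvel": joint speeds; "joint_torque": joint torques, N m; "position": TCP position; "ee_rot": TCP orientation; "force": force on the tool from outside, world axes, zero at the start; "moment": the same for the moment, N m; "grip_width": finger opening in m.
Only numpy, scipy, OpenCV 4.12 (cv2) and the standard library are available. Lean on these libraries where they do the work, as an engineer would, in place of code of your own. Each camera call takes 0.05 s, during which the arm holds its last target.

TASK

Put the pastry cutters away, nested: in the round tray the small round cutter first, then the medium one over it, then the large one over both; in the square tray the small square cutter, then the large one over it. All must end standing upright, flat on the tray floors with the smaller ones inside the larger. Set each one down rather than letting it drop, and do not push or knock over the bottle, the jar or the white cup.

Things in the scene. Friction and masses are not known exactly. Their poses are not given: they have to be found in the camera images.
- round_small: Small round pastry cutter, loose: upright steel band, outer diameter 44 mm, 24 mm high, wall 2.5 mm, open below. Black grip bar across the middle, 16 mm wide, 12 mm tall, 39 mm long, on a steel strap at each end; bar top 42 mm above the cutting edge, open gap beneath. About 60 g. Origin: centre of the bottom. z up, x along the bar. Pinch the bar across its width (y) from above.
- round_medium: Medium round pastry cutter, loose: upright steel band, outer diameter 68 mm, 30 mm high, wall 2.5 mm, open below. Black grip bar across the middle, 16 mm wide, 12 mm tall, 63 mm long, on a steel strap at each end; bar top 62 mm above the cutting edge, open gap beneath. About 100 g. Origin: centre of the bottom. z up, x along the bar. Pinch the bar across its width (y) from above.
- round_large: Large round pastry cutter, loose: upright steel band, outer diameter 92 mm, 36 mm high, wall 2.5 mm, open below. Black grip bar across the middle, 16 mm wide, 12 mm tall, 87 mm long, on a steel strap at each end; bar top 82 mm above the cutting edge, open gap beneath. About 150 g. Origin: centre of the bottom. z up, x along the bar. Pinch the bar across its width (y) from above.
- square_small: Small square pastry cutter, loose: upright steel band, outer side 50 mm, 24 mm high, wall 2.5 mm, open below. Black grip bar across the middle, 16 mm wide, 12 mm tall, 45 mm long, on a steel strap at each end; bar top 42 mm above the cutting edge, open gap beneath. About 80 g. Origin: centre of the bottom. z up, x along the bar, square to two sides. Pinch the bar across its width (y) from above.
- square_large: Large square pastry cutter, loose: upright steel band, outer side 72 mm, 30 mm high, wall 2.5 mm, open below. Black grip bar across the middle, 16 mm wide, 12 mm tall, 67 mm long, on a steel strap at each end; bar top 62 mm above the cutting edge, open gap beneath. About 130 g. Origin: centre of the bottom. z up, x along the bar, square to two sides. Pinch the bar across its width (y) from above.
- round_tray: Round white plastic storage tray, fixed to the table: 120 mm outside, 112 mm inside, floor 3 mm thick, rim 9 mm above the table. Origin: centre of its underside, at table height. Home of the three round cutters.
- square_tray: Square white plastic storage tray, fixed to the table: 100 mm outside, 92 mm inside, floor 3 mm thick, rim 9 mm above the table. Origin: centre of its underside, at table height; x and y along its sides. Home of the two square cutters.
- bottle: Bystander: loose white bottle with a black cap, diameter 52 mm, 135 mm tall, origin at the centre of its underside. To be left alone.
- jar: Bystander: loose amber glass jar with a steel lid, diameter 60 mm, 85 mm tall, origin at the centre of its underside. To be left alone.
- ramekin: Bystander: loose small white ceramic cup without handle, rim diameter 60 mm, 40 mm tall, origin at the centre of its underside. To be left alone.
There are look-alikes about, which are no part of the job. Leave any blue look-alike of the round_small alone.

How it is judged (in metres and radians):
At the end, for the whole second after the job is handed in: Every cutter is upright (0.06 rad), its edge on its own tray's floor (at most 6.5 mm above the tray's underside) and at rest; nested: centres of neighbouring sizes in a set within 14 mm of each other, the largest of each set within 14 mm of its tray's centre (z of round_small in the frame of round_tray between 0.001 and 0.0065 m and angle between each of round_small, round_medium, round_large, square_small, square_large's own z axis and vertical below 0.06 rad and linear speed of each of round_small, round_medium, round_large, square_small, square_large below 0.02 m/s and angular speed of each of round_small, round_medium, round_large, square_small, square_large below 0.2 rad/s and z of round_medium in the frame of round_tray between 0.001 and 0.0065 m and z of round_large in the frame of round_tray between 0.001 and 0.0065 m and z of square_small in the frame of square_tray between 0.001 and 0.0065 m and z of square_large in the frame of square_tray between 0.001 and 0.0065 m and horizontal distance between round_small and round_medium below 0.014 m and horizontal distance between round_medium and round_large below 0.014 m and horizontal distance between square_small and square_large below 0.014 m and horizontal distance between round_large and round_tray below 0.014 m and horizontal distance between square_large and square_tray below 0.014 m); the robot touches nothing.
It fails at once if a cutter is dropped or thrown: it moves faster than 0.7 m/s with no finger on it (a fall of about 25 mm) ((linear speed of round_small above 0.7 m/s and contact force between round_small and the fingers below 0.05 N) or (linear speed of round_medium above 0.7 m/s and contact force between round_medium and the fingers below 0.05 N) or (linear speed of round_large above 0.7 m/s and contact force between round_large and the fingers below 0.05 N) or (linear speed of square_small above 0.7 m/s and contact force between square_small and the fingers below 0.05 N) or (linear speed of square_large above 0.7 m/s and contact force between square_large and the fingers below 0.05 N)).
It fails at once if the bottle is pushed more than 30 mm or knocked over (distance of bottle from where it was at the start of the episode above 0.03 m or angle between bottle's own z axis and vertical above 0.5 rad).
It fails at once if the jar is pushed more than 30 mm or knocked over (distance of jar from where it was at the start of the episode above 0.03 m or angle between jar's own z axis and vertical above 0.5 rad).
It fails at once if the white cup is pushed more than 30 mm or knocked over (distance of ramekin from where it was at the start of the episode above 0.03 m or angle between ramekin's own z axis and vertical above 0.5 rad).
It also fails if it takes over 144 s, if anything falls off the work surface, if the arm or the gripper's body presses on something with over 40 N, if the wrist force passes 120 N, or if a joint passes its speed limit or range.

## Working session

There is one attempt and no reset: what is moved stays moved. The work goes in short steps, Python scripts to look and compute and a shell command to move; the robot and the scene stay as the last step left them, time stands still between calls to the robot, and variables do not carry over. Pictures are saved under pics/ and viewed, and the job is handed in when it is done.

```bash
ls; mkdir -p pics
python3 - <<'E'
from station import r
import cv2
s=r.sense();print(s)
for c in ("scene","side","wrist"):
    im,d=r.grab_frame(c);cv2.imwrite(f"pics/{c}0.png",im);k=r.get_calibration(c);print(c,k)
E
```

```text
pics
{'time_s': 0.0, 'joint_positions': array([-7.71711063e+01,  1.51706643e+01,  9.19794188e+01,  4.01560672e-04,
        7.29767008e+01, -2.11587365e+00]), 'qvel': array([-0.16467597, -0.07833891, -0.01062484,  0.05953389, -0.02164641,
        0.0721781 ]), 'joint_torque': array([-1.11799494e-03, -5.02115464e+01, -3.56877816e+01,  7.27738347e-02,
        2.96385633e-02, -1.74082061e-04]), 'position': array([ 0.17390166, -0.65149616,  0.23738758]), 'ee_rot': array([[ 9.66175429e-01,  2.57885255e-01, -4.84795587e-04],
       [ 2.57885695e-01, -9.66173021e-01,  2.15904734e-03],
       [ 8.83900556e-05, -2.21104033e-03, -9.99997552e-01]]), 'force': array([-0.15992693, -0.35759052, -0.26370374]), 'moment': array([ 0.02935112, -0.01559927,  0.02299285]), 'grip_width': 0.08795894670792001}
scene {'mtx': array([[440.33562001,   0.        , 314.10126095],
       [  0.        , 440.33562001, 240.85471576],
       [  0.        ,   0.        ,   1.        ]]), 'position': array([1.15328179, 0.35661009, 0.53579222]), 'attitude': array([[-0.48625524,  0.51209103, -0.70803857],
       [ 0.8734687
[... 185 characters left out ...]
7699531],
       [  0.        ,   0.        ,   1.        ]]), 'position': array([0.3220413 , 0.74227172, 0.55597257]), 'attitude': array([[-0.95256756, -0.17059563,  0.25201623],
       [-0.30417027,  0.50711027, -0.80642397],
       [ 0.00977239, -0.84482916, -0.53494691]])}
wrist {'mtx': array([[334.34072032,   0.        , 318.00979975],
       [  0.        , 334.34072032, 240.38736742],
       [  0.        ,   0.        ,   1.        ]]), 'position': array([ 0.24192299, -0.63350259,  0.38264557]), 'attitude': array([[ 2.57774046e-01, -9.28985754e-01, -2.65589930e-01],
       [-9.66205153e-01, -2.47951917e-01, -7.04801296e-02],
       [-3.78496084e-04,  2.74782307e-01, -9.61506391e-01]])}
```

View pics/scene0.png

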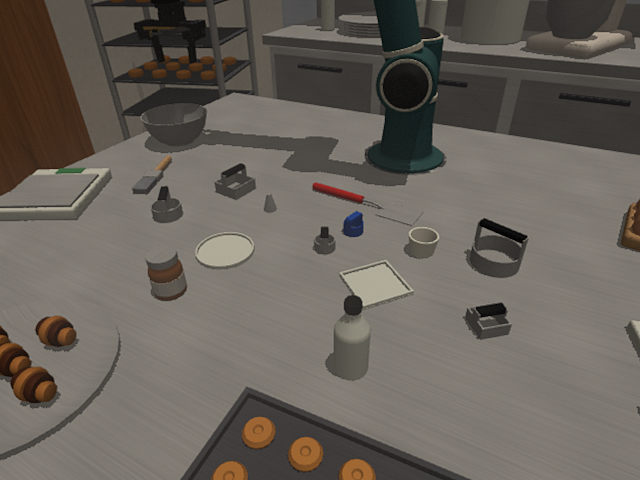

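View pics/side0.png

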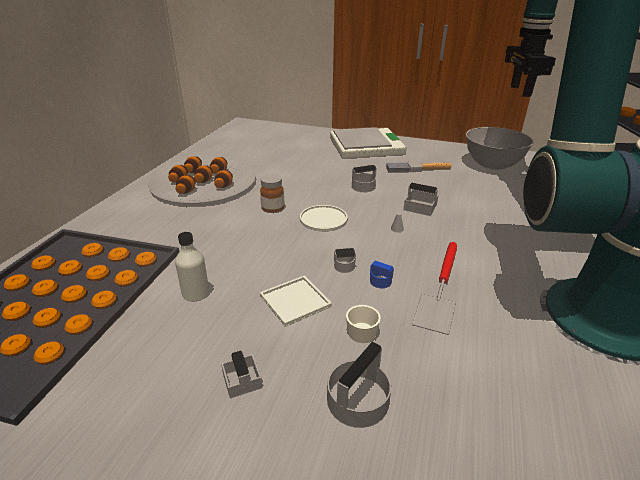

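View pics/wrist0.png

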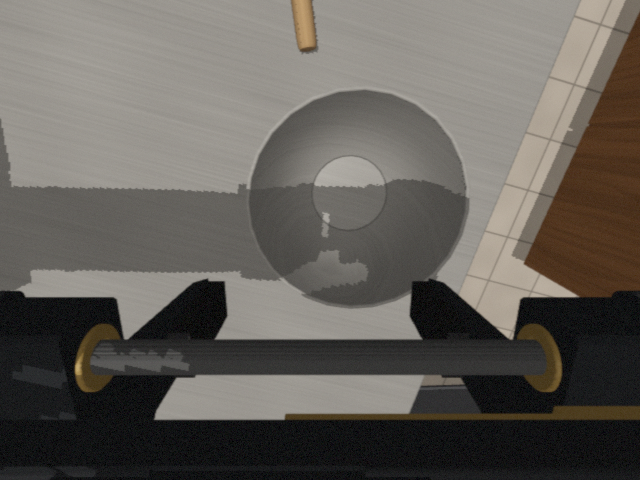

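Scene and side views show round_large at scene (498,248), round_medium at (167,207), round_small at (325,240), square cutters at (488,320) and (236,182), and the blue look-alike at (353,224). The trays are at (225,250) and (376,283). Next I localise all of them.

```bash
cat > h.py <<'E'
from station import r
import numpy as np, cv2
def world(cam,d,k=None):
    k=k or r.get_calibration(cam);m=k["mtx"]
    v,u=np.mgrid[:480,:640]
    P=np.stack([(u-m[0,2])/m[0,0]*d,(v-m[1,2])/m[1,1]*d,d],-1)
    W=P@np.array(k["attitude"]).T+k["position"]
    W[d<=0]=np.nan
    return W
E
python3 - <<'E'
from h import *
for c in ("scene","side"):
    im,d=r.grab_frame(c);W=world(c,d)
    for n in "round_small round_medium round_large square_small square_large round_tray square_tray bottle jar ramekin".split():
        for o in r.silhouettes(n,c)[:4]:
            if o["p"]<.2: continue
            q=W[o["region"]];q=q[np.isfinite(q).all(1)]
            if len(q)<5: continue
            print(c,n,round(o["p"],2),np.round(o["location"]),"med",np.round(np.median(q,0),3),"lo",np.round(np.percentile(q,2,axis=0),3),"hi",np.round(np.percentile(q,98,axis=0),3),len(q))
            top=q[q[:,2]>np.percentile(q[:,2],98)-.004] 
            (cx,cy),(w,h),a=cv2.minAreaRect((top[:,:2]*1000).astype(np.float32));print("    top rect",round(cx),round(cy),round(w),round(h),round(a,1),len(top))
E
```

```text
scene round_small 0.89 [324. 244.] med [0.517 0.01  0.02 ] lo [ 0.484 -0.014  0.002] hi [0.527 0.027 0.043] 441
    top rect 505 6 42 14 28.4 95
scene round_small 0.72 [358. 226.] med [0.433 0.035 0.02 ] lo [0.401 0.017 0.   ] hi [0.444 0.053 0.043] 428
    top rect 423 32 16 41 79.3 81
scene round_medium 0.96 [166. 208.] med [ 0.567 -0.37   0.022] lo [ 0.524 -0.414 -0.   ] hi [ 0.59  -0.348  0.062] 767
    top rect 558 -380 62 14 37.6 91
scene round_large 0.7 [498. 247.] med [0.404 0.322 0.026] lo [ 0.35   0.278 -0.   ] hi [0.442 0.365 0.082] 2208
    top rect 397 321 88 19 71.3 284
scene square_small 0.93 [485. 314.] med [0.585 0.345 0.021] lo [0.555 0.311 0.001] hi [0.609 0.375 0.043] 1077
    top rect 576 343 18 47 40.0 229
scene square_large 0.92 [236. 179.] med [ 0.391 -0.31   0.021] lo [ 0.344 -0.352 -0.   ] hi [ 0.425 -0.275  0.062] 918
    top rect 389 -314 18 70 82.8 101
scene round_tray 0.62 [226. 250.] med [ 0.61  -0.172  0.003] lo [ 0.552 -0.227 -0.   ] hi [ 0.667 -0.115  0.01 ] 1759
    top rect 611 -171 120 117 38.8 312
scene square_tray 0.93 [377. 283.] med [0.564 0.1
[... 2010 characters left out ...]
 jar 0.81 [272. 190.] med [ 0.743 -0.163  0.051] lo [ 0.722 -0.206  0.001] hi [ 0.777 -0.153  0.085] 828
    top rect 751 -182 52 52 66.7 162
side jar 0.41 [344. 259.] med [0.502 0.015 0.02 ] lo [ 0.484 -0.013 -0.001] hi [0.522 0.03  0.042] 452
    top rect 505 8 38 19 26.9 98
side ramekin 0.95 [362. 322.] med [0.425 0.178 0.025] lo [0.398 0.16  0.001] hi [0.45  0.215 0.04 ] 1048
    top rect 423 187 58 60 25.5 236
side ramekin 0.69 [355. 378.] med [0.395 0.342 0.031] lo [0.354 0.279 0.001] hi [0.44  0.369 0.083] 2868
    top rect 397 324 89 16 71.7 580
side ramekin 0.57 [242. 374.] med [0.57  0.352 0.021] lo [0.543 0.314 0.   ] hi [0.606 0.377 0.043] 1100
    top rect 575 345 16 48 39.8 261
```

Run:
```python
from h import *
H=dict(round_small=42,round_medium=62,round_large=82,square_small=42,square_large=62)
A={}
for c in ("scene","side"):
    im,d=r.grab_frame(c);W=world(c,d)
    for n in list(H)+["square_tray"]:
        o=r.silhouettes(n,c)
        if n!="square_tray":
            best=o[0]; m=cv2.dilate(best["region"].astype(np.uint8),np.ones((5,5)))>0
            q=W[m]*1000;q=q[np.isfinite(q).all(1)];q=q[abs(q[:,2]-H[n])<4,:2]
            med=np.median(q,0);q=q[np.hypot(*(q-med).T)<H[n]*.6+12]
        else:
            m=o[0]["region"];q=W[m]*1000;q=q[np.isfinite(q).all(1)];q=q[(q[:,2]>5)&(q[:,2]<13),:2];q=q[np.hypot(*(q-[564,145]).T)<80]
        (cx,cy),(w,h),a=cv2.minAreaRect(q.astype(np.float32))
        C=np.cov(q.T);ev,V=np.linalg.eigh(C);v=V[:,1]
        print(c,n,np.round(q.mean(0),1),"pca",round(np.degrees(np.arctan2(v[1],v[0]))%180,1),"rect",round(cx,1),round(cy,1),round(w),round(h),round(a if w>h else a+90,1),len(q),o[0]["p"].__round__(2))
im,d=r.grab_frame("scene");x=im[250:320,330:420];cv2.imwrite("pics/tray.png",cv2.resize(x,None,fx=6,fy=6))
```

```text
scene round_small [506.6   6.6] pca 28.2 rect 505.1 5.7 45 14 27.6 96 0.72
scene round_medium [ 559.8 -378.9] pca 38.6 rect 558.3 -380.2 67 16 38.6 108 0.96
scene round_large [399.5 323.6] pca 71.7 rect 398.0 321.7 88 19 72.8 290 0.8
scene square_small [577.5 343. ] pca 129.8 rect 576.1 343.0 17 47 129.1 241 0.74
scene square_large [ 388.8 -312.2] pca 174.1 rect 387.2 -312.6 19 71 174.7 107 0.67
scene square_tray [565.5 146.7] pca 73.5 rect 564.6 143.1 104 101 51.7 465 0.83
side round_small [420.5  34.8] pca 168.8 rect 420.5 34.2 20 40 171.2 109 0.84
side round_medium [ 555.9 -378.7] pca 37.7 rect 557.5 -380.1 63 19 35.1 67 0.86
side round_large [397.5 326.7] pca 71.5 rect 397.4 324.9 91 16 71.1 601 0.89
side square_small [574.6 346. ] pca 130.1 rect 574.9 345.3 16 47 130.4 267 0.95
side square_large [ 384.9 -310. ] pca 173.3 rect 384.8 -310.8 20 67 176.8 93 0.96
side square_tray [561.2 153.6] pca 126.3 rect 563.9 145.2 100 101 141.0 414 0.57
```

View pics/tray.png

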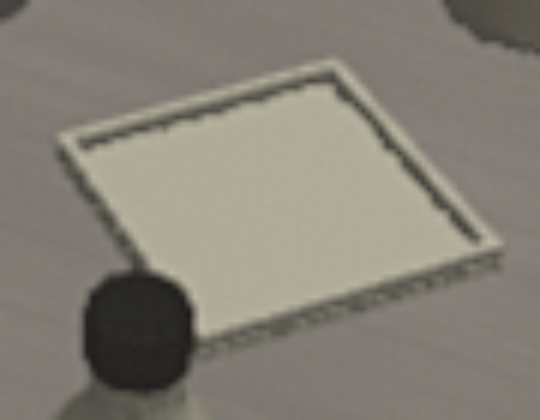

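```bash
python3 -m jog '{"claw":[60,50,44,44,44,44,44,44],"travel":[[8,16,0],[25,50,0],[43,86,0],[61,122,0],[79,158,0],[97,194,0],[115,230,0],[133,266,0]],"turn":[[0,0,1],[0,0,3],[0,0,5],[0,0,7],[0,0,9],[0,0,11],[0,0,12],[0,0,13]]}'
python3 -m jog '{"claw":[44,44,44,44,44,44,44,44],"travel":[[18,36,0],[36,72,0],[54,108,0],[72,144,0],[90,180,0],[108,216,0],[126,252,0],[144,288,0]],"turn":[[0,0,0],[0,0,0],[0,0,0],[0,0,0],[0,0,0],[0,0,0],[0,0,0],[0,0,0]]}'
python3 -m jog '{"claw":[44,44,44,44,44,44,44,44],"travel":[[18,35,0],[34,68,-10],[45,90,-30],[50,100,-50],[54,105,-60],[54,105,-60],[54,105,-60],[54,105,-60]],"turn":[[0,0,0],[0,0,0],[0,0,0],[0,0,0],[0,0,0],[0,0,0],[0,0,0],[0,0,0]]}'
```

```text
time_s: 2.67
position: [0.3075, -0.3844, 0.2389]
ee_rot: [[0.883, 0.469, 0.001], [0.469, -0.883, -0.0], [0.0, 0.001, -1.0]]
force: [-0.1, -0.1, -0.7]
grip_width: 0.0441
time_s: 3.33
position: [0.4516, -0.0963, 0.2392]
ee_rot: [[0.883, 0.469, 0.001], [0.469, -0.883, -0.0], [0.001, 0.001, -1.0]]
force: [0.8, -0.9, -0.2]
grip_width: 0.0439
time_s: 4.0
position: [0.5054, 0.0059, 0.1797]
ee_rot: [[0.884, 0.468, 0.001], [0.468, -0.884, -0.0], [0.001, 0.001, -1.0]]
force: [1.5, -0.0, 0.3]
grip_width: 0.0438
```

```bash
cat >> h.py <<'E'
def look(n,H,name,near=None,show=True):
    k=r.get_calibration("wrist");s=r.sense();im,d=r.grab_frame("wrist");W=world("wrist",d,k)*1000
    if show: cv2.imwrite(f"pics/{name}.png",im)
    print("tcp",np.round(s["position"]*1000,1),"yaw",np.round(np.degrees(np.arctan2(s["ee_rot"][1,0],s["ee_rot"][0,0])),1))
    for o in r.silhouettes(n,"wrist")[:3]:
        m=cv2.dilate(o["region"].astype(np.uint8),np.ones((5,5)))>0
        q=W[m];q=q[np.isfinite(q).all(1)];q=q[abs(q[:,2]-H)<5]
        if len(q)<20: print("few",o["p"],o["location"]);continue
        p=q[:,:2];med=np.median(p,0);p=p[np.hypot(*(p-med).T)<H*.6+15]
        (cx,cy),(w,h),a=cv2.minAreaRect(p.astype(np.float32));_,V=np.linalg.eigh(np.cov(p.T));v=V[:,1]
        print(n,round(o["p"],2),np.round(o["location"]),"mean",np.round(p.mean(0),1),"z",np.round(np.median(q[:,2]),1),"pca",round(np.degrees(np.arctan2(v[1],v[0]))%180,1),"rect",np.round([cx,cy,w,h]),round(a if w>h else a+90,1),len(p))
E
python3 -c "
from h import *
look('round_small',42,'w1')"
```

```text
tcp [505.4   5.9 179.7] yaw 27.9
round_small 0.84 [262. 273.] mean [439.5  30.1] z 39.5 pca 99.6 rect [438.  27.  16.   7.] 83.1 59
round_small 0.73 [317. 226.] mean [504.9   5.3] z 40.9 pca 25.8 rect [504.   5.  42.  16.] 27.4 812
```

View pics/w1.png

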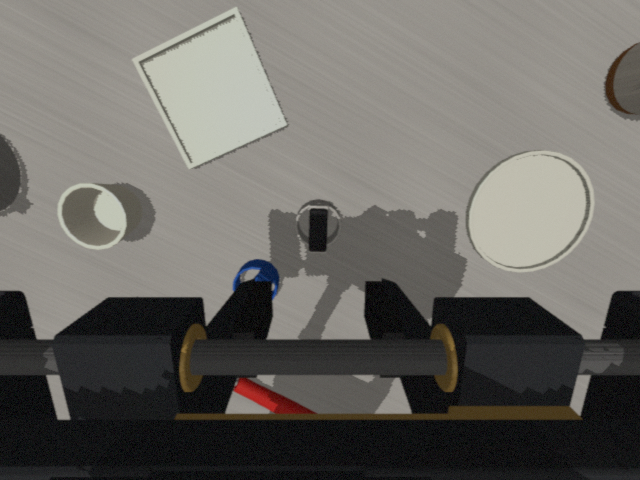

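Wrist view: the steel small cutter's bar is centred at (318,228) between the fingers, the blue one is at (258,285), clear of them. Descending.

```bash
python3 -m jog '{"claw":[44,44,44,44,44,44,44,44],"travel":[[0,0,-12],[0,0,-36],[0,0,-64],[0,0,-92],[0,-1,-116],[0,-1,-134],[0,-1,-146],[0,-1,-152.5]],"turn":[[0,0,0],[0,0,0],[0,0,0],[0,0,0],[0,0,0],[0,0,0],[0,0,0],[0,0,0]]}'
python3 -m jog '{"claw":[44,36,28,20,12,8,8,8],"travel":[[0,0,0],[0,0,0],[0,0,0],[0,0,0],[0,0,0],[0,0,0],[0,0,0],[0,0,0]],"turn":[[0,0,0],[0,0,0],[0,0,0],[0,0,0],[0,0,0],[0,0,0],[0,0,0],[0,0,0]]}'
```

```text
time_s: 4.77
position: [0.5037, 0.0054, 0.0243]
ee_rot: [[0.884, 0.468, -0.003], [0.468, -0.884, 0.0], [-0.002, -0.001, -1.0]]
force: [0.0, 0.3, -0.5]
grip_width: 0.0439
time_s: 5.43
position: [0.506, 0.0058, 0.0272]
ee_rot: [[0.883, 0.469, 0.002], [0.469, -0.883, -0.0], [0.002, 0.001, -1.0]]
force: [-1.4, -0.6, 6.2]
grip_width: 0.016
```

```bash
python3 -m jog '{"claw":[8,8,8,8,8,8,8,8],"travel":[[0,0,1],[0,0,4],[0,0,11],[0,0,22],[0,0,38],[0,0,54],[0,0,66],[0,0,73.5]],"turn":[[0,0,0],[0,0,0],[0,0,0],[0,0,0],[0,0,0],[0,0,0],[0,0,0],[0,0,0]]}'
python3 -m jog '{"claw":[8,8,8,8,8,8,8,8],"travel":[[3,-5,0],[14,-24,0],[32,-55,0],[51,-87,0],[70,-120,0],[87,-149,0],[99,-169,0],[103,-176,0]],"turn":[[0,0,0],[0,0,0],[0,0,0],[0,0,0],[0,0,0],[0,0,0],[0,0,0],[0,0,0]]}'
python3 - <<'E'
from h import *
k=r.get_calibration("wrist");s=r.sense();im,d=r.grab_frame("wrist");cv2.imwrite("pics/w2.png",im);W=world("wrist",d,k)*1000
print(s["position"],s["grip_width"])
for o in r.silhouettes("round_tray","wrist")[:2]:
    q=W[o["region"]];q=q[np.isfinite(q).all(1)];q=q[(q[:,2]>5.5)&(q[:,2]<13)]
    print(o["p"],o["location"],len(q))
    if len(q)>20:
        print(cv2.minEnclosingCircle(q[:,:2].astype(np.float32)),q.mean(0), q.min(0),q.max(0))
    c,_=cv2.findContours(o["region"].astype(np.uint8),0,1);print(cv2.fitEllipse(max(c,key=len)))
E
```

```text
time_s: 6.1
position: [0.5062, 0.0058, 0.1021]
ee_rot: [[0.883, 0.469, 0.003], [0.469, -0.883, -0.0], [0.003, 0.002, -1.0]]
force: [0.3, -0.1, -0.3]
grip_width: 0.0157
time_s: 6.77
position: [0.6094, -0.1738, 0.099]
ee_rot: [[0.885, 0.466, 0.001], [0.466, -0.885, -0.001], [0.0, 0.001, -1.0]]
force: [-0.8, 0.8, -0.5]
grip_width: 0.0156
[ 0.6094469  -0.17380792  0.09896401] 0.015605968721910706
0.72 [316.3, 222.1] 2075
((607.4813232421875, -172.86647033691406), 59.83098220825195) [ 624.71488884 -163.49737693    7.81664163] [ 551.41797824 -232.32165656    5.50924389] [ 667.08527391 -113.05656821   10.18107985]
((315.0692443847656, 230.5885009765625), (136.6674041748047, 164.4374237060547), 88.62492370605469)
```

View pics/w2.png

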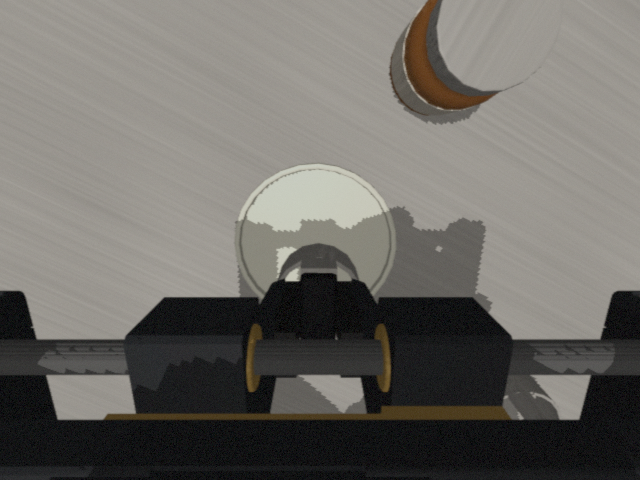

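Wrist view: the tray circle is at (315,230) with the cutter held over it; the jar at (470,50) is well clear. Lowering.

```bash
python3 -m jog '{"claw":[8,8,8,8,8,8,8,8],"travel":[[0,-1,-6],[0,-2,-20],[0,-2,-36],[0,-2,-50],[0,-2,-60],[0,-2,-65],[0,-2,-68],[0,-2,-69.5]],"turn":[[0,0,0],[0,0,0],[0,0,0],[0,0,0],[0,0,0],[0,0,0],[0,0,0],[0,0,0]]}'
python3 -m jog '{"claw":[8,8,10,14,20,28,36,36],"travel":[[0,0,-0.5],[0,0,-0.5],[0,0,-0.5],[0,0,-0.5],[0,0,-0.5],[0,0,-0.5],[0,0,-0.5],[0,0,-0.5]],"turn":[[0,0,0],[0,0,0],[0,0,0],[0,0,0],[0,0,0],[0,0,0],[0,0,0],[0,0,0]]}'
python3 -c "
from h import *
print(r.sense()['position'],r.sense()['grip_width'])"
```

```text
time_s: 7.53
position: [0.6076, -0.1716, 0.0303]
ee_rot: [[0.883, 0.469, -0.002], [0.469, -0.883, 0.001], [-0.001, -0.001, -1.0]]
force: [-3.8, 1.4, 8.2]
grip_width: 0.0156
time_s: 8.2
position: [0.608, -0.1723, 0.0297]
ee_rot: [[0.883, 0.469, 0.0], [0.469, -0.883, -0.0], [-0.0, 0.0, -1.0]]
force: [-0.8, -0.2, -0.2]
grip_width: 0.0357
[ 0.60803283 -0.17227239  0.02967937] 0.035679580399579164
```

```bash
python3 -m jog '{"claw":[36,36,36,40,44,44,44,44],"travel":[[0,0,4],[0,0,16],[0,0,36],[0,0,62],[0,0,90],[0,-10,110],[-3,-30,125],[-8,-60,130]],"turn":[[0,0,0],[0,0,0],[0,0,0],[0,0,0],[0,0,0],[0,0,2],[0,0,4],[0,0,6]]}'
python3 -m jog '{"claw":[44,44,44,44,44,44,44,44],"travel":[[-10,-36,0],[-19,-72,0],[-28,-104,0],[-35,-130,0],[-40,-145,0],[-42,-148,0],[-42,-148,0],[-42,-148,0]],"turn":[[0,0,2],[0,0,3],[0,0,4],[0,0,4],[0,0,4],[0,0,4],[0,0,4],[0,0,4]]}'
python3 -c "
from h import *
look('round_medium',62,'w3')"
```

```text
time_s: 8.87
position: [0.6026, -0.2318, 0.1651]
ee_rot: [[0.827, 0.562, 0.007], [0.562, -0.827, -0.002], [0.004, 0.005, -1.0]]
force: [0.9, -0.5, 0.2]
grip_width: 0.0442
time_s: 9.53
position: [0.5583, -0.3791, 0.1599]
ee_rot: [[0.789, 0.615, 0.0], [0.615, -0.789, 0.001], [0.001, -0.001, -1.0]]
force: [0.1, -0.2, 0.3]
grip_width: 0.0441
tcp [ 558.3 -379.1  159.9] yaw 37.9
round_medium 0.72 [318. 242.] mean [ 556.9 -382.2] z 60.9 pca 38.5 rect [ 555. -383.   67.   15.] 38.5 1659
```

View pics/w3.png

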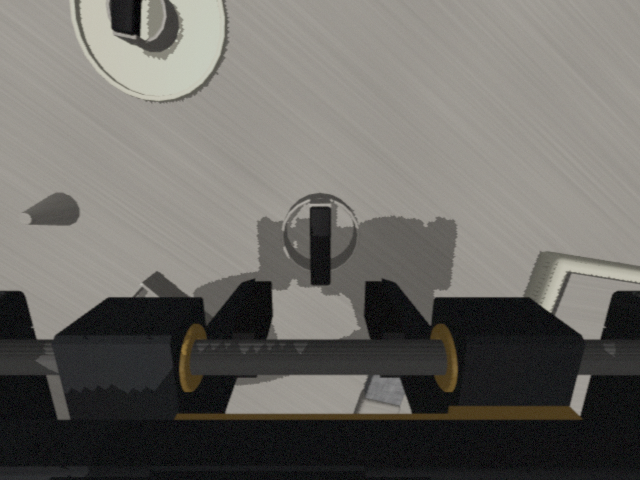

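The medium cutter stands at (320,245) between the fingers, upright, and the small one is in the round tray at (130,20). Descending to grip.

```bash
python3 -m jog '{"claw":[44,44,44,44,44,44,44,44],"travel":[[0,0,-10],[-1,-1,-30],[-1,-2,-54],[-1,-2,-76],[-1,-2,-94],[-1,-2,-105],[-1,-2,-110],[-1,-2,-113]],"turn":[[0,0,0],[0,0,0],[0,0,0],[0,0,0],[0,0,0],[0,0,0],[0,0,0],[0,0,0]]}'
python3 -m jog '{"claw":[44,36,28,20,12,8,8,8],"travel":[[0,0,0],[0,0,0],[0,0,0],[0,0,0],[0,0,0],[0,0,0],[0,0,0],[0,0,0]],"turn":[[0,0,0],[0,0,0],[0,0,0],[0,0,0],[0,0,0],[0,0,0],[0,0,0],[0,0,0]]}'
python3 -m jog '{"claw":[8,8,8,8,8,8,8,8],"travel":[[0,0,1],[0,0,4],[0,0,11],[0,0,22],[0,0,38],[0,0,54],[0,0,66],[0,0,73]],"turn":[[0,0,0],[0,0,0],[0,0,0],[0,0,0],[0,0,0],[0,0,0],[0,0,0],[0,0,0]]}'
```

```text
time_s: 10.3
position: [0.5569, -0.3812, 0.0455]
ee_rot: [[0.788, 0.616, -0.001], [0.616, -0.788, 0.001], [-0.0, -0.002, -1.0]]
force: [0.2, 0.8, 0.5]
grip_width: 0.0438
time_s: 10.97
position: [0.5575, -0.3825, 0.0476]
ee_rot: [[0.789, 0.615, 0.001], [0.615, -0.789, -0.001], [0.0, 0.001, -1.0]]
force: [-1.0, 0.5, 3.9]
grip_width: 0.0157
time_s: 11.63
position: [0.5581, -0.383, 0.1227]
ee_rot: [[0.789, 0.615, 0.003], [0.615, -0.789, -0.002], [0.001, 0.004, -1.0]]
force: [0.0, -0.2, -0.3]
grip_width: 0.0155
```

```bash
python3 -m jog '{"claw":[8,8,8,8,8,8,8,8],"travel":[[2,7,0],[8,30,0],[16,64,0],[25,102,0],[34,140,0],[43,175,0],[49,200,0],[51,210,0]],"turn":[[0,0,0],[0,0,-2],[0,0,-4],[0,0,-6],[0,0,-8],[0,0,-10],[0,0,-10],[0,0,-10]]}'
python3 - <<'E'
from h import *
H=0
for c in ("scene","side"):
    im,d=r.grab_frame(c);W=world(c,d)*1000;cv2.imwrite(f"pics/{c}1.png",im)
    R=np.hypot(W[...,0]-608,W[...,1]+172)
    m=(R<55)&(W[...,2]>40)&(W[...,2]<48);q=W[m];print(c,len(q),q.mean(0),cv2.minAreaRect(q[:,:2].astype(np.float32)))
    m=(R<60)&(W[...,2]>60)&(W[...,2]<115);q=W[m];print(" held",len(q),np.percentile(q,[1,99],axis=0).round(1).tolist())
print(r.sense()["position"])
a=cv2.imread("pics/scene1.png")[150:290,140:320];cv2.imwrite("pics/c1.png",cv2.resize(a,None,fx=4,fy=4))
E
```

```text
time_s: 12.3
position: [0.6079, -0.1678, 0.1187]
ee_rot: [[0.882, 0.471, -0.002], [0.471, -0.882, 0.002], [-0.0, -0.002, -1.0]]
force: [0.3, -0.3, -1.3]
grip_width: 0.0158
scene 79 [ 616.25692399 -167.16957288   43.97179324] ((613.1017456054688, -169.74526977539062), (32.3541145324707, 16.290081024169922), 30.48794937133789)
 held 798 [[574.5, -200.4, 71.5], [641.4, -133.9, 113.3]]
side 69 [ 607.48190529 -168.60477471   43.1907162 ] ((607.1338500976562, -168.89028930664062), (41.85032272338867, 18.85550308227539), 22.637741088867188)
 held 583 [[573.7, -201.6, 70.6], [637.9, -132.0, 111.6]]
[ 0.60778522 -0.16992714  0.11894349]
```

View pics/c1.png

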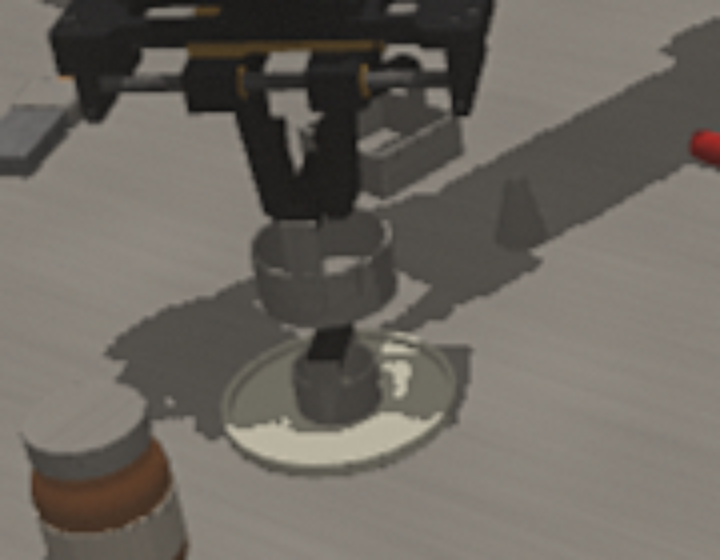

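The small cutter stands upright in the tray, with the medium held centred above it. Lowering.

```bash
python3 -m jog '{"claw":[8,8,8,8,8,8,8,8],"travel":[[0,0,-4],[0,0,-14],[0,0,-28],[0,0,-42],[0,0,-54],[0,0,-62],[0,0,-67],[0,0,-69.5]],"turn":[[0,0,0],[0,0,0],[0,0,0],[0,0,0],[0,0,0],[0,0,0],[0,0,0],[0,0,0]]}'
python3 -m jog '{"claw":[8,8,10,14,20,28,36,36],"travel":[[0,0,-0.5],[0,0,-0.5],[0,0,-0.5],[0,0,-0.5],[0,0,-0.5],[0,0,-0.5],[0,0,-0.5],[0,0,-0.5]],"turn":[[0,0,0],[0,0,0],[0,0,0],[0,0,0],[0,0,0],[0,0,0],[0,0,0],[0,0,0]]}'
python3 -m jog '{"claw":[36,36,36,40,44,44,44,44],"travel":[[0,0,4],[0,0,16],[0,0,36],[0,0,62],[0,0,90],[0,0,110],[-2,8,120],[-6,26,120]],"turn":[[0,0,0],[0,0,0],[0,0,0],[0,0,0],[0,0,0],[0,0,2],[0,0,6],[0,0,12]]}'
```

```text
time_s: 13.07
position: [0.6064, -0.1721, 0.0505]
ee_rot: [[0.884, 0.468, -0.005], [0.468, -0.884, 0.001], [-0.003, -0.003, -1.0]]
force: [-11.8, 2.5, 22.6]
grip_width: 0.0154
time_s: 13.73
position: [0.6082, -0.1722, 0.0495]
ee_rot: [[0.883, 0.469, 0.0], [0.469, -0.883, 0.0], [0.0, 0.0, -1.0]]
force: [-1.0, 0.1, -0.2]
grip_width: 0.0355
time_s: 14.4
position: [0.6051, -0.1483, 0.1754]
ee_rot: [[0.766, 0.643, 0.009], [0.643, -0.766, -0.003], [0.005, 0.008, -1.0]]
force: [-0.5, 0.3, 0.3]
grip_width: 0.0442
```

```bash
python3 -m jog '{"claw":[44,44,44,44,44,44,44,44],"travel":[[-9,20,0],[-24,54,0],[-39,89,0],[-54,124,0],[-69,159,0],[-84,194,0],[-99,229,0],[-114,264,0]],"turn":[[0,0,3],[0,0,7],[0,0,11],[0,0,15],[0,0,19],[0,0,23],[0,0,27],[0,0,30]]}'
python3 -m jog '{"claw":[44,44,44,44,44,44,44,44],"travel":[[-15,34,0],[-30,69,0],[-45,104,0],[-60,138,0],[-74,170,0],[-84,192,0],[-90,204,0],[-90,204,0]],"turn":[[0,0,2],[0,0,2],[0,0,2],[0,0,2],[0,0,2],[0,0,2],[0,0,2],[0,0,2]]}'
python3 - <<'E'
from h import *
look('round_large',82,'w4')
for c in ("scene","side"):
    im,d=r.grab_frame(c);W=world(c,d)*1000;cv2.imwrite(f"pics/{c}2.png",im)
    R=np.hypot(W[...,0]-608,W[...,1]+172)
    for lo,hi in((58,70),(27,38)):
        q=W[(R<55)&(W[...,2]>lo)&(W[...,2]<hi)];print(c,len(q),q.mean(0),cv2.minAreaRect(q[:,:2].astype(np.float32)))
a=cv2.imread("pics/scene2.png")[150:290,140:320];b=cv2.imread("pics/side2.png")[170:250,280:380]
cv2.imwrite("pics/c2.png",np.hstack([cv2.resize(a,(400,400)),cv2.resize(b,(400,400))]))
E
```

```text
time_s: 15.07
position: [0.4875, 0.1194, 0.1711]
ee_rot: [[0.34, 0.94, 0.002], [0.94, -0.34, 0.0], [0.001, 0.002, -1.0]]
force: [-0.1, 0.1, 0.4]
grip_width: 0.044
time_s: 15.73
position: [0.3971, 0.3244, 0.171]
ee_rot: [[0.307, 0.952, 0.001], [0.952, -0.307, 0.002], [0.002, 0.0, -1.0]]
force: [-0.3, -0.2, -0.3]
grip_width: 0.0437
tcp [397.1 324.4 171. ] yaw 72.1
round_large 0.6 [319. 245.] mean [396.9 323.9] z 81.0 pca 71.8 rect [396. 321.  91.  16.] 71.7 2461
scene 181 [ 612.20004543 -168.91468501   63.66428489] ((608.2611083984375, -172.00328063964844), (69.436279296875, 16.276155471801758), 28.168418884277344)
scene 215 [ 614.48001255 -165.42765596   31.36771688] ((609.0341796875, -170.76614379882812), (65.73526000976562, 66.44412231445312), 42.579917907714844)
side 133 [ 606.88654488 -168.40406019   62.63791134] ((606.4005737304688, -170.38571166992188), (67.10105895996094, 19.39975929260254), 26.89604949951172)
side 87 [ 605.11600865 -169.09768637   32.40235105] ((607.8673706054688, -176.418701171875), (63.763240814208984, 59.2844352722168), 15.595782279968262)
```

View pics/w4.png

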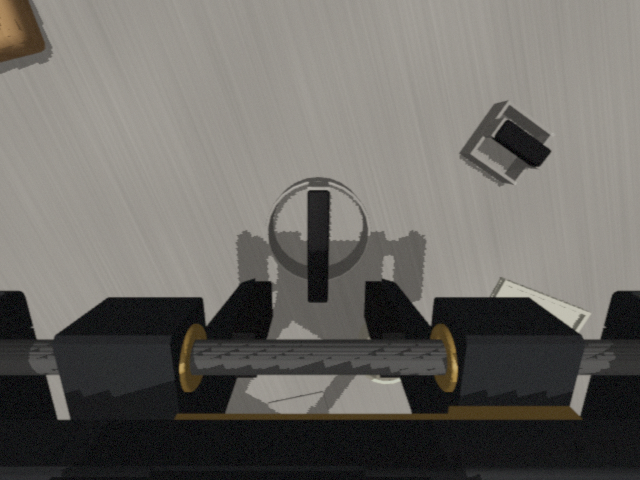

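View pics/c2.png

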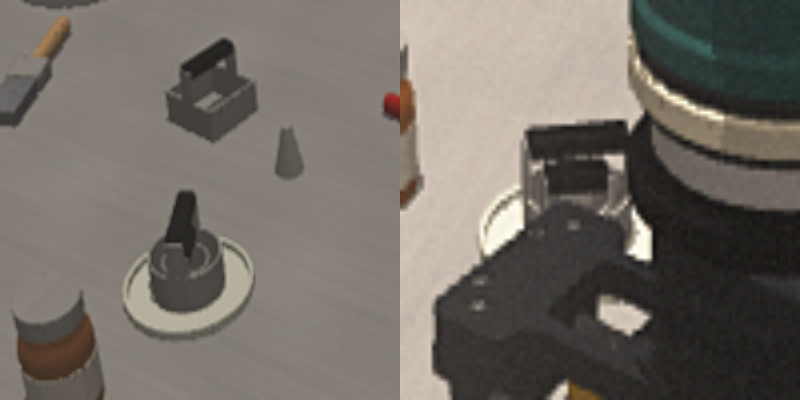

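Medium is nested over small in the tray. The large cutter's bar lies at (318,245) between the fingers. Gripping.

```bash
python3 -m jog '{"claw":[44,44,44,44,44,44,44,44],"travel":[[0,0,-10],[-1,0,-30],[-1,0,-52],[-1,0,-72],[-1,0,-88],[-1,0,-97],[-1,0,-101],[-1,0,-103]],"turn":[[0,0,0],[0,0,0],[0,0,0],[0,0,0],[0,0,0],[0,0,0],[0,0,0],[0,0,0]]}'
python3 -m jog '{"claw":[44,36,28,20,12,8,8,8],"travel":[[0,0,0],[0,0,0],[0,0,0],[0,0,0],[0,0,0],[0,0,0],[0,0,0],[0,0,0]],"turn":[[0,0,0],[0,0,0],[0,0,0],[0,0,0],[0,0,0],[0,0,0],[0,0,0],[0,0,0]]}'
python3 -m jog '{"claw":[8,8,8,8,8,8,8,8],"travel":[[0,0,1],[0,0,4],[0,0,11],[0,0,24],[0,0,42],[0,0,60],[0,0,74],[0,0,83]],"turn":[[0,0,0],[0,0,0],[0,0,0],[0,0,0],[0,0,0],[0,0,0],[0,0,0],[0,0,0]]}'
```

```text
time_s: 16.6
position: [0.397, 0.321, 0.0659]
ee_rot: [[0.311, 0.95, -0.001], [0.95, -0.311, -0.001], [-0.001, -0.001, -1.0]]
force: [-0.8, -0.3, 0.8]
grip_width: 0.0443
time_s: 17.27
position: [0.3973, 0.3222, 0.0673]
ee_rot: [[0.31, 0.951, 0.001], [0.951, -0.31, 0.001], [0.001, 0.0, -1.0]]
force: [-0.8, 0.3, 4.9]
grip_width: 0.0158
time_s: 17.93
position: [0.3977, 0.3223, 0.1517]
ee_rot: [[0.31, 0.951, 0.002], [0.951, -0.31, 0.001], [0.002, 0.001, -1.0]]
force: [0.3, -0.1, -2.3]
grip_width: 0.0153
```

```bash
python3 -m jog '{"claw":[8,8,8,8,8,8,8,8],"travel":[[3,-6,2],[10,-23,5],[20,-47,8],[31,-73,10],[42,-98,10],[53,-124,10],[64,-150,10],[75,-175,10]],"turn":[[0,0,-1],[0,0,-3],[0,0,-5],[0,0,-8],[0,0,-11],[0,0,-14],[0,0,-17],[0,0,-20]]}'
python3 -m jog '{"claw":[8,8,8,8,8,8,8,8],"travel":[[11,-25,0],[22,-51,0],[33,-77,0],[44,-103,0],[55,-129,0],[66,-155,0],[77,-180,0],[88,-206,0]],"turn":[[0,0,-3],[0,0,-6],[0,0,-9],[0,0,-12],[0,0,-15],[0,0,-18],[0,0,-21],[0,0,-24]]}'
python3 -m jog '{"claw":[8,8,8,8,8,8,8,8],"travel":[[11,-25,0],[22,-50,0],[32,-74,0],[40,-94,0],[45,-107,0],[48,-112,0],[48,-113,0],[48,-113,0]],"turn":[[0,0,0],[0,0,0],[0,0,0],[0,0,0],[0,0,0],[0,0,0],[0,0,0],[0,0,0]]}'
python3 - <<'E'
from h import *
print(r.sense()["position"])
im,d=r.grab_frame("scene");W=world("scene",d)*1000
R=np.hypot(W[...,0]-608,W[...,1]+172)
for lo,hi in((58,70),(88,125)):
    q=W[(R<58)&(W[...,2]>lo)&(W[...,2]<hi)];print(len(q),cv2.minAreaRect(q[:,:2].astype(np.float32)))
cv2.imwrite("pics/c3.png",cv2.resize(im[120:290,140:320],None,fx=3,fy=3))
E
```

```text
time_s: 18.6
position: [0.4716, 0.1448, 0.1587]
ee_rot: [[0.619, 0.785, -0.002], [0.785, -0.619, -0.001], [-0.002, -0.001, -1.0]]
force: [0.5, 0.6, -2.2]
grip_width: 0.0163
time_s: 19.27
position: [0.5594, -0.0609, 0.1585]
ee_rot: [[0.885, 0.465, -0.002], [0.465, -0.885, 0.0], [-0.002, -0.001, -1.0]]
force: [0.3, 0.1, -2.3]
grip_width: 0.0152
time_s: 19.93
position: [0.6074, -0.1717, 0.159]
ee_rot: [[0.884, 0.468, -0.001], [0.468, -0.884, 0.001], [-0.001, -0.001, -1.0]]
force: [-0.1, -0.3, -0.9]
grip_width: 0.016
[ 0.60740386 -0.17171495  0.15903895]
109 ((618.0513305664062, -166.95831298828125), (45.098140716552734, 16.28980255126953), 27.17083740234375)
1208 ((608.9596557617188, -170.91162109375), (93.19507598876953, 89.80680084228516), 63.56511306762695)
```

View pics/c3.png

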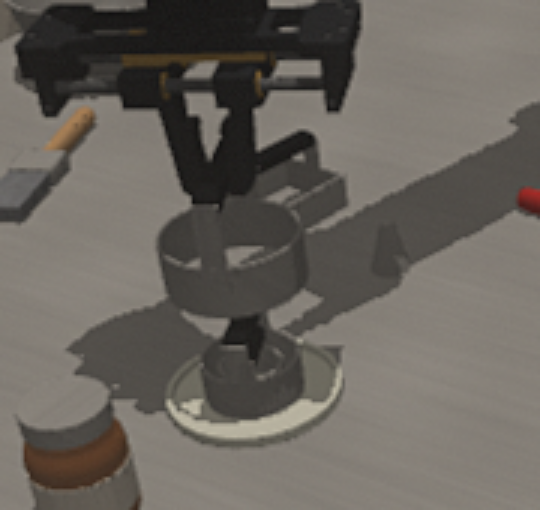

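Large is centred over the nest. Lowering it gently.

```bash
python3 -m jog '{"claw":[8,8,8,8,8,8,8,8],"travel":[[0,0,-4],[0,0,-14],[0,0,-28],[0,0,-43],[0,0,-57],[0,0,-68],[0,0,-76],[0,0,-81]],"turn":[[0,0,0],[0,0,0],[0,0,0],[0,0,0],[0,0,0],[0,0,0],[0,0,0],[0,0,0]]}'
python3 -m jog '{"claw":[8,8,8,8,8,8,8,8],"travel":[[0,0,-3],[0,0,-5],[0,0,-6.5],[0,0,-7.5],[0,0,-8],[0,0,-8.5],[0,0,-8.8],[0,0,-9]],"turn":[[0,0,0],[0,0,0],[0,0,0],[0,0,0],[0,0,0],[0,0,0],[0,0,0],[0,0,0]]}'
python3 -m jog '{"claw":[8,10,14,20,28,36,36,36],"travel":[[0,0,0],[0,0,0],[0,0,0],[0,0,0],[0,0,0],[0,0,0],[0,0,0],[0,0,0]],"turn":[[0,0,0],[0,0,0],[0,0,0],[0,0,0],[0,0,0],[0,0,0],[0,0,0],[0,0,0]]}'
python3 -m jog '{"claw":[36,36,36,40,44,44,44,44],"travel":[[0,0,4],[0,0,16],[0,0,36],[0,0,60],[0,0,80],[0,10,90],[0,28,95],[0,55,95]],"turn":[[0,0,0],[0,0,0],[0,0,0],[0,0,0],[0,0,0],[0,0,3],[0,0,8],[0,0,14]]}'
```

```text
time_s: 20.65
position: [0.607, -0.1717, 0.0765]
ee_rot: [[0.883, 0.469, -0.003], [0.469, -0.883, 0.001], [-0.002, -0.002, -1.0]]
force: [-0.3, 1.2, -2.2]
grip_width: 0.0159
time_s: 21.32
position: [0.6084, -0.1723, 0.0704]
ee_rot: [[0.883, 0.469, 0.001], [0.469, -0.883, -0.0], [0.001, 0.001, -1.0]]
force: [-1.7, 0.6, 1.9]
grip_width: 0.0158
time_s: 21.98
position: [0.608, -0.1722, 0.0696]
ee_rot: [[0.883, 0.469, -0.0], [0.469, -0.883, 0.0], [-0.0, -0.0, -1.0]]
force: [-0.1, -1.1, 0.0]
grip_width: 0.036
time_s: 22.65
position: [0.6099, -0.1187, 0.1686]
ee_rot: [[0.743, 0.67, 0.006], [0.67, -0.743, -0.002], [0.003, 0.005, -1.0]]
force: [0.7, -0.1, 0.5]
grip_width: 0.044
```

```bash
python3 -m jog '{"claw":[44,44,44,44,44,44,44,44],"travel":[[-1,15,0],[-3,42,0],[-5,72,0],[-7,102,0],[-9,132,0],[-11,162,0],[-13,192,0],[-15,222,0]],"turn":[[0,0,4],[0,0,10],[0,0,16],[0,0,22],[0,0,28],[0,0,34],[0,0,40],[0,0,46]]}'
python3 -m jog '{"claw":[44,44,44,44,44,44,44,44],"travel":[[-2,30,0],[-4,60,0],[-6,90,0],[-9,122,0],[-11,154,0],[-14,186,0],[-16,215,0],[-17.5,235,0]],"turn":[[0,0,6],[0,0,12],[0,0,18],[0,0,24],[0,0,30],[0,0,36],[0,0,40],[0,0,42]]}'
python3 -m jog '{"claw":[44,44,44,44,44,44,44,44],"travel":[[0,4,0],[0,4,0],[0,4,0],[0,4,0],[0,4,0],[0,4,0],[0,4,0],[0,4,0]],"turn":[[0,0,0],[0,0,0],[0,0,0],[0,0,0],[0,0,0],[0,0,0],[0,0,0],[0,0,0]]}'
python3 - <<'E'
from h import *
look('square_small',42,'w5')
for c in ("scene","side"):
    im,d=r.grab_frame(c);W=world(c,d)*1000;cv2.imwrite(f"pics/{c}3.png",im)
    R=np.hypot(W[...,0]-608,W[...,1]+172)
    for lo,hi in((79,92),(33,42)):
        q=W[(R<58)&(W[...,2]>lo)&(W[...,2]<hi)];print(c,len(q),q.mean(0),cv2.minAreaRect(q[:,:2].astype(np.float32)))
a=cv2.imread("pics/scene3.png")[170:290,140:290];b=cv2.imread("pics/side3.png")[170:250,280:380]
cv2.imwrite("pics/c4.png",np.hstack([cv2.resize(a,(400,400)),cv2.resize(b,(400,400))]))
E
```

```text
time_s: 23.32
position: [0.5931, 0.1063, 0.1662]
ee_rot: [[0.031, 1.0, 0.002], [1.0, -0.031, 0.0], [0.0, 0.002, -1.0]]
force: [0.3, -0.8, 0.1]
grip_width: 0.0439
time_s: 23.98
position: [0.5753, 0.3428, 0.1662]
ee_rot: [[-0.646, 0.764, 0.001], [0.764, 0.646, 0.002], [0.0, 0.002, -1.0]]
force: [0.5, -0.5, 0.2]
grip_width: 0.0441
time_s: 24.65
position: [0.5757, 0.3431, 0.1648]
ee_rot: [[-0.641, 0.767, -0.0], [0.767, 0.641, -0.0], [-0.0, -0.0, -1.0]]
force: [0.3, 0.5, 0.7]
grip_width: 0.044
tcp [575.7 343.1 164.8] yaw 129.9
square_small 0.87 [315. 226.] mean [573.5 344.1] z 40.9 pca 130.6 rect [574. 343.  15.  50.] 130.2 1043
scene 235 [ 613.0228979  -168.38473529   84.17406183] ((610.1416625976562, -170.69070434570312), (91.88528442382812, 16.1331729888916), 27.481769561767578)
scene 321 [ 616.96476609 -164.07734878   36.8864081 ] ((610.825439453125, -170.02304077148438), (87.29618835449219, 91.11701202392578), 45.06077575683594)
side 170 [ 607.6629927  -168.16071085   82.79526881] ((608.5077514648438, -170.20086669921875), (89.15159606933594, 21.207258224487305), 28.975841522216797)
side 186 [ 602.04780478 -154.5007165    36.96746529] ((604.455322265625, -162.57876586914062), (91.25798797607422, 78.86517333984375), 25.51129722595215)
```

View pics/w5.png

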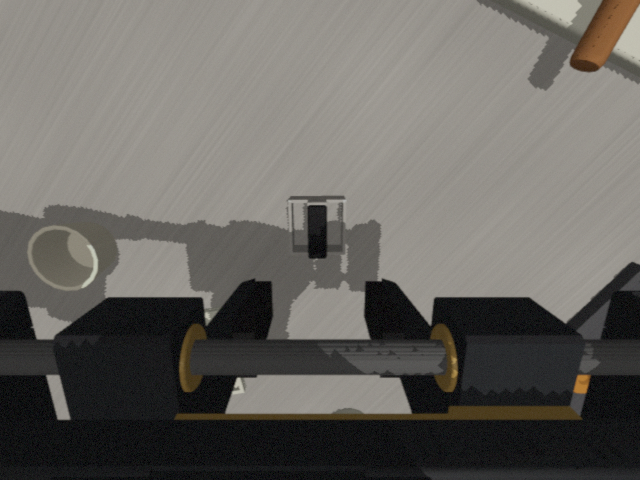

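View pics/c4.png

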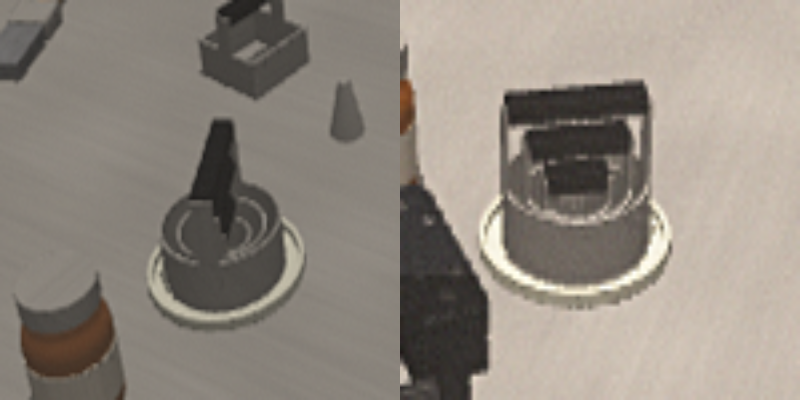

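All three round cutters are nested and upright in the round tray. The small square cutter's bar is at (317,230) between the fingers. Gripping.

```bash
python3 -m jog '{"claw":[44,44,44,44,44,44,44,44],"travel":[[0,0,-12],[0,0,-36],[0,0,-64],[0,0,-92],[0,0,-114],[0,0,-128],[0,0,-134.5],[0,0,-137]],"turn":[[0,0,0],[0,0,0],[0,0,0],[0,0,0],[0,0,0],[0,0,0],[0,0,0],[0,0,0]]}'
python3 -m jog '{"claw":[44,36,28,20,12,8,8,8],"travel":[[0,0,-1],[0,0,-1],[0,0,-1],[0,0,-1],[0,0,-1],[0,0,-1],[0,0,-1],[0,0,-1]],"turn":[[0,0,0],[0,0,0],[0,0,0],[0,0,0],[0,0,0],[0,0,0],[0,0,0],[0,0,0]]}'
python3 -m jog '{"claw":[8,8,8,8,8,8,8,8],"travel":[[0,0,1],[0,0,4],[0,0,11],[0,0,22],[0,0,38],[0,0,54],[0,0,66],[0,0,73]],"turn":[[0,0,0],[0,0,0],[0,0,0],[0,0,0],[0,0,0],[0,0,0],[0,0,0],[0,0,0]]}'
```

```text
time_s: 25.52
position: [0.5746, 0.3434, 0.0258]
ee_rot: [[-0.642, 0.767, -0.002], [0.767, 0.642, -0.001], [0.001, -0.003, -1.0]]
force: [0.2, -0.3, -0.5]
grip_width: 0.0438
time_s: 26.18
position: [0.5761, 0.3441, 0.0278]
ee_rot: [[-0.642, 0.767, 0.001], [0.767, 0.642, 0.001], [-0.0, 0.001, -1.0]]
force: [-1.2, -0.5, 5.9]
grip_width: 0.0159
time_s: 26.85
position: [0.5767, 0.3445, 0.1026]
ee_rot: [[-0.642, 0.767, 0.003], [0.767, 0.642, 0.002], [-0.001, 0.003, -1.0]]
force: [0.2, 1.1, -1.2]
grip_width: 0.0162
```

```bash
python3 -m jog '{"claw":[8,8,8,8,8,8,8,8],"travel":[[0,-8,0],[-2,-30,0],[-4,-62,0],[-6,-98,0],[-8,-134,0],[-10,-166,0],[-11.5,-190,0],[-11.5,-199,0]],"turn":[[0,0,1],[0,0,2],[0,0,4],[0,0,6],[0,0,8],[0,0,10],[0,0,11],[0,0,11.5]]}'
python3 - <<'E'
from h import *
k=r.get_calibration("wrist");im,d=r.grab_frame("wrist");W=world("wrist",d,k)*1000;cv2.imwrite("pics/w6.png",im)
print(r.sense()["position"])
o=r.silhouettes("square_tray","wrist")[0];m=cv2.dilate(o["region"].astype(np.uint8),np.ones((3,3)))>0
q=W[m];q=q[np.isfinite(q).all(1)];q=q[(q[:,2]>5.5)&(q[:,2]<13)];q=q[np.hypot(q[:,0]-564,q[:,1]-145)<80]
print(o["p"],cv2.minAreaRect(q[:,:2].astype(np.float32)))
E
```

```text
time_s: 27.52
position: [0.5632, 0.1417, 0.0996]
ee_rot: [[-0.781, 0.624, -0.001], [0.624, 0.781, -0.001], [0.0, -0.002, -1.0]]
force: [0.7, 0.5, -0.4]
grip_width: 0.0156
[0.56361068 0.14170283 0.09974322]
0.78 ((562.2632446289062, 143.53201293945312), (100.41465759277344, 97.6527328491211), 50.923519134521484)
```

View pics/w6.png

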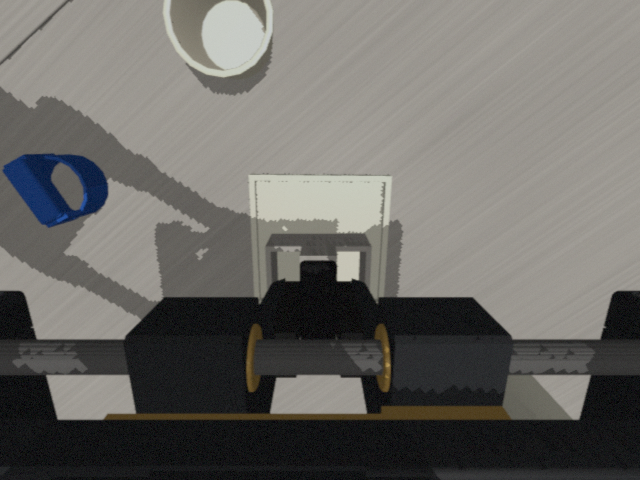

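The tray's edges (250–392, 175–300) are parallel to the held cutter, and the cutter is centred. Lowering.

```bash
python3 -m jog '{"claw":[8,8,8,8,8,8,8,8],"travel":[[0,0,-4],[0,-0.5,-13],[0,-0.5,-25],[0,-0.5,-37],[0,-0.5,-48],[0,-0.5,-56],[0,-0.5,-60],[0,-0.5,-62]],"turn":[[0,0,0],[0,0,0],[0,0,0],[0,0,0],[0,0,0],[0,0,0],[0,0,0],[0,0,0]]}'
python3 -m jog '{"claw":[8,8,8,8,8,8,8,8],"travel":[[0,0,-2],[0,0,-4],[0,0,-5.5],[0,0,-6.5],[0,0,-7],[0,0,-7.5],[0,0,-7.8],[0,0,-8]],"turn":[[0,0,0],[0,0,0],[0,0,0],[0,0,0],[0,0,0],[0,0,0],[0,0,0],[0,0,0]]}'
python3 -m jog '{"claw":[8,10,14,20,28,36,36,36],"travel":[[0,0,0],[0,0,0],[0,0,0],[0,0,0],[0,0,0],[0,0,0],[0,0,0],[0,0,0]],"turn":[[0,0,0],[0,0,0],[0,0,0],[0,0,0],[0,0,0],[0,0,0],[0,0,0],[0,0,0]]}'
python3 -m jog '{"claw":[36,36,36,40,44,44,44,44],"travel":[[0,0,4],[0,0,16],[0,0,36],[0,0,62],[0,0,92],[0,-10,115],[-2,-30,130],[-6,-56,135]],"turn":[[0,0,0],[0,0,0],[0,0,0],[0,0,0],[0,0,0],[0,0,1],[0,0,3],[0,0,5]]}'
```

```text
time_s: 28.28
position: [0.5631, 0.1443, 0.036]
ee_rot: [[-0.782, 0.623, -0.002], [0.623, 0.782, -0.001], [0.002, -0.002, -1.0]]
force: [0.9, -1.0, -1.0]
grip_width: 0.0159
time_s: 28.95
position: [0.5645, 0.1444, 0.0317]
ee_rot: [[-0.782, 0.623, 0.001], [0.623, 0.782, 0.0], [-0.001, 0.001, -1.0]]
force: [-4.8, -1.3, 11.1]
grip_width: 0.0157
time_s: 29.62
position: [0.564, 0.1443, 0.0295]
ee_rot: [[-0.782, 0.623, -0.0], [0.623, 0.782, -0.0], [0.0, -0.0, -1.0]]
force: [-0.2, -1.2, 0.4]
grip_width: 0.0358
time_s: 30.28
position: [0.5608, 0.0892, 0.1699]
ee_rot: [[-0.835, 0.549, 0.008], [0.55, 0.835, 0.001], [-0.006, 0.005, -1.0]]
force: [0.2, 0.4, 0.6]
grip_width: 0.0442
```

```bash
python3 -m jog '{"claw":[44,44,44,44,44,44,44,44],"travel":[[-6,-14,0],[-18,-42,0],[-30,-71,0],[-42,-99,0],[-55,-128,0],[-67,-156,0],[-79,-184,0],[-91,-212,0]],"turn":[[0,0,1],[0,0,3],[0,0,5],[0,0,7],[0,0,9],[0,0,11],[0,0,13],[0,0,15]]}'
python3 -m jog '{"claw":[44,44,44,44,44,44,44,44],"travel":[[-12,-28,0],[-24,-56,0],[-36,-84,0],[-48,-112,0],[-60,-140,0],[-71,-166,0],[-79,-182,0],[-81,-188,0]],"turn":[[0,0,2],[0,0,4],[0,0,6],[0,0,8],[0,0,10],[0,0,12],[0,0,12.5],[0,0,12.5]]}'
python3 -m jog '{"claw":[44,44,44,44,44,44,44,44],"travel":[[0,0,0],[0,0,0],[0,0,0],[0,0,0],[0,0,0],[0,0,0],[0,0,0],[0,0,0]],"turn":[[0,0,0],[0,0,0],[0,0,0],[0,0,0],[0,0,0],[0,0,0],[0,0,0],[0,0,0]]}'
python3 - <<'E'
from h import *
print(r.sense()["joint_positions"].round(1))
look('square_large',62,'w7')
for c in ("scene","side"):
    im,d=r.grab_frame(c);W=world(c,d)*1000;cv2.imwrite(f"pics/{c}4.png",im)
    R=np.hypot(W[...,0]-564,W[...,1]-144.5)
    for lo,hi in((39,48),(22,31)):
        q=W[(R<45)&(W[...,2]>lo)&(W[...,2]<hi)];print(c,len(q),q.mean(0),cv2.minAreaRect(q[:,:2].astype(np.float32)))
a=cv2.imread("pics/scene4.png")[220:340,310:440];b=cv2.imread("pics/side4.png")[240:340,240:350]
cv2.imwrite("pics/c5.png",np.hstack([cv2.resize(a,(400,400)),cv2.resize(b,(400,400))]))
E
```

```text
time_s: 30.95
position: [0.4665, -0.1249, 0.166]
ee_rot: [[-0.949, 0.316, 0.002], [0.316, 0.949, -0.001], [-0.002, -0.0, -1.0]]
force: [0.7, -0.2, 0.0]
grip_width: 0.0441
time_s: 31.62
position: [0.3852, -0.314, 0.1659]
ee_rot: [[-0.994, 0.108, 0.001], [0.108, 0.994, -0.002], [-0.001, -0.002, -1.0]]
force: [0.3, 0.2, 1.1]
grip_width: 0.0441
time_s: 32.28
position: [0.3862, -0.3113, 0.1647]
ee_rot: [[-0.994, 0.105, -0.0], [0.105, 0.994, 0.0], [0.0, 0.0, -1.0]]
force: [-0.4, 0.3, -0.4]
grip_width: 0.0443
[ -41.7   -0.9  118.     0.    62.9 -125.7]
tcp [ 386.2 -311.3  164.7] yaw 174.0
square_large 0.89 [313. 229.] mean [ 382.  -314.3] z 60.8 pca 173.0 rect [ 384. -314.   16.   72.] 173.2 1790
scene 219 [568.93684914 145.00596588  44.30392689] ((566.500244140625, 145.343994140625), (17.194629669189453, 50.2696533203125), 50.14892578125)
scene 179 [577.11191693 150.39123397  26.08837456] ((565.2528686523438, 144.7032012939453), (52.74823760986328, 51.50204086303711), 51.03274154663086)
side 180 [563.16559935 149.68711771  44.37564424] ((565.8663940429688, 146.9816436767578), (16.12253189086914, 52.086883544921875), 53.13261032104492)
side 212 [562.73987035 151.51918405  26.02111202] ((565.5411376953125, 145.90200805664062), (52.31406021118164, 52.414119720458984), 51.1266975402832)
```

View pics/w7.png

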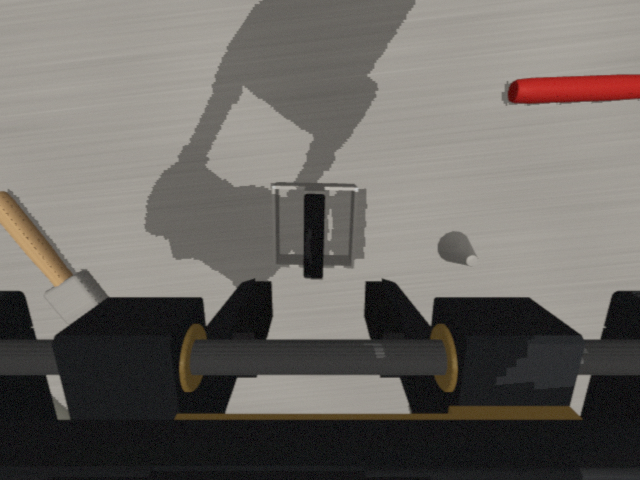

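View pics/c5.png

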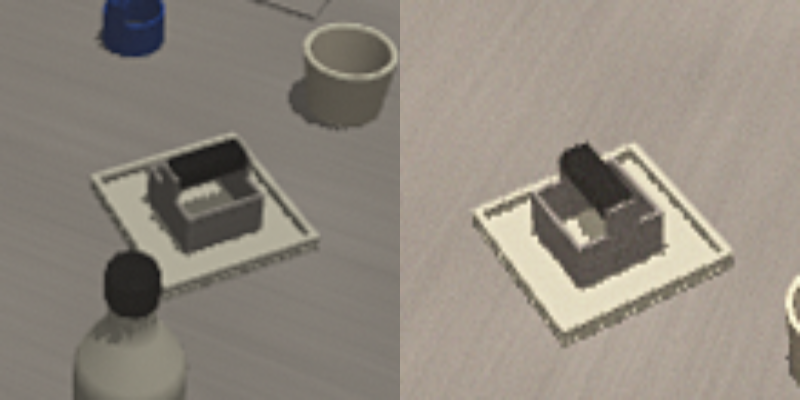

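Square_small sits square and upright in its tray. The large square bar is at (314,236), slightly left of centre. Correcting (-1,-2 mm) and gripping.

```bash
python3 -m jog '{"claw":[44,44,44,44,44,44,44,44],"travel":[[0,0,-10],[-1,-2,-30],[-1,-2,-54],[-1,-2,-78],[-1,-2,-98],[-1,-2,-110],[-1,-2,-115],[-1,-2,-117]],"turn":[[0,0,0],[0,0,0],[0,0,0],[0,0,0],[0,0,0],[0,0,0],[0,0,0],[0,0,0]]}'
python3 -m jog '{"claw":[44,36,28,20,12,8,8,8],"travel":[[0,0,-1],[0,0,-1],[0,0,-1],[0,0,-1],[0,0,-1],[0,0,-1],[0,0,-1],[0,0,-1]],"turn":[[0,0,0],[0,0,0],[0,0,0],[0,0,0],[0,0,0],[0,0,0],[0,0,0],[0,0,0]]}'
python3 -m jog '{"claw":[8,8,8,8,8,8,8,8],"travel":[[0,0,1],[0,0,4],[0,0,11],[0,0,24],[0,0,42],[0,0,60],[0,0,74],[0,0,83]],"turn":[[0,0,0],[0,0,0],[0,0,0],[0,0,0],[0,0,0],[0,0,0],[0,0,0],[0,0,0]]}'
```

```text
time_s: 33.15
position: [0.384, -0.3129, 0.046]
ee_rot: [[-0.994, 0.106, -0.002], [0.106, 0.994, 0.002], [0.002, 0.002, -1.0]]
force: [-0.0, 0.8, 1.4]
grip_width: 0.044
time_s: 33.82
position: [0.3855, -0.3141, 0.0474]
ee_rot: [[-0.994, 0.106, 0.001], [0.106, 0.994, -0.001], [-0.001, -0.001, -1.0]]
force: [-0.6, -0.3, 5.1]
grip_width: 0.0154
time_s: 34.48
position: [0.3856, -0.3141, 0.1317]
ee_rot: [[-0.994, 0.105, 0.002], [0.105, 0.994, -0.001], [-0.002, -0.001, -1.0]]
force: [-0.1, -0.7, -0.9]
grip_width: 0.0158
```

```bash
python3 -m jog '{"claw":[8,8,8,8,8,8,8,8],"travel":[[2,6,0],[8,22,0],[17,44,0],[26,67,0],[35,90,0],[44,113,0],[53,136,0],[62,159,0]],"turn":[[0,0,-1],[0,0,-2],[0,0,-4],[0,0,-6],[0,0,-8],[0,0,-10],[0,0,-12],[0,0,-14]]}'
python3 -m jog '{"claw":[8,8,8,8,8,8,8,8],"travel":[[9,24,0],[18,48,0],[28,72,0],[37,96,0],[47,120,0],[56,144,0],[65,168,0],[74,192,0]],"turn":[[0,0,-2],[0,0,-4],[0,0,-6],[0,0,-8],[0,0,-10],[0,0,-12],[0,0,-14],[0,0,-16]]}'
python3 -m jog '{"claw":[8,8,8,8,8,8,8,8],"travel":[[10,24,0],[19,48,0],[28,70,0],[35,88,0],[40,100,0],[43,106,0],[43,107,0],[43,107,0]],"turn":[[0,0,-1],[0,0,-2],[0,0,-2.5],[0,0,-2.5],[0,0,-2.5],[0,0,-2.5],[0,0,-2.5],[0,0,-2.5]]}'
python3 - <<'E'
from h import *
print(r.sense()["position"])
for c in ("scene","side"):
    im,d=r.grab_frame(c);W=world(c,d)*1000;cv2.imwrite(f"pics/{c}5.png",im)
    R=np.hypot(W[...,0]-564,W[...,1]-144.5)
    q=W[(R<60)&(W[...,2]>84)&(W[...,2]<114)];print(c,len(q),q[:,2].min(),cv2.minAreaRect(q[:,:2].astype(np.float32)))
a=cv2.imread("pics/scene5.png")[180:340,310:440];b=cv2.imread("pics/side5.png")[200:340,240:350]
cv2.imwrite("pics/c6.png",np.hstack([cv2.resize(a,(400,500)),cv2.resize(b,(400,500))]))
E
```

```text
time_s: 35.15
position: [0.4469, -0.1534, 0.1295]
ee_rot: [[-0.939, 0.345, -0.001], [0.345, 0.939, 0.0], [0.001, 0.0, -1.0]]
force: [0.5, 0.9, -1.6]
grip_width: 0.0155
time_s: 35.82
position: [0.5208, 0.0386, 0.1294]
ee_rot: [[-0.808, 0.59, -0.001], [0.59, 0.808, -0.0], [0.001, -0.001, -1.0]]
force: [1.0, -0.1, -1.7]
grip_width: 0.0154
time_s: 36.48
position: [0.5636, 0.144, 0.1294]
ee_rot: [[-0.782, 0.623, -0.001], [0.623, 0.782, -0.001], [0.0, -0.001, -1.0]]
force: [-0.3, 0.1, -1.6]
grip_width: 0.0153
[0.56363974 0.14398677 0.12939309]
scene 1185 84.07510502949955 ((564.3245239257812, 145.44955444335938), (74.56409454345703, 74.0283203125), 51.1662712097168)
side 1098 84.00875824155845 ((562.9530639648438, 146.24920654296875), (74.22280883789062, 75.42888641357422), 50.54405212402344)
```

View pics/c6.png

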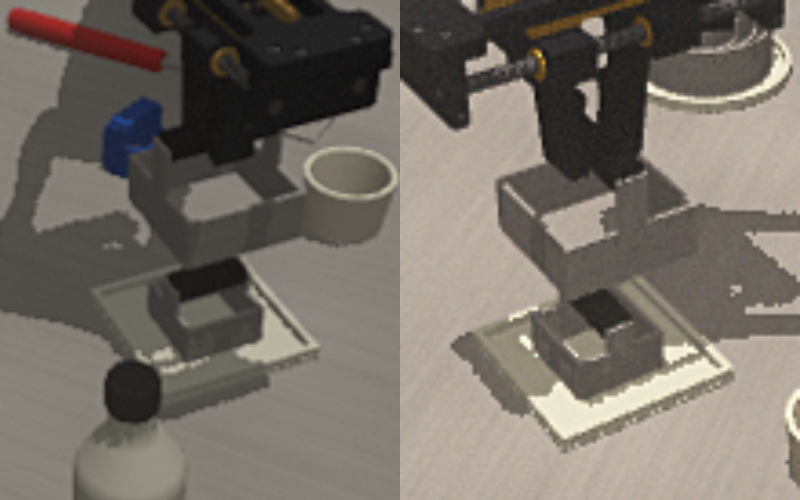

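The large square is aligned over the small one, within about 2 mm. Lowering.

```bash
python3 -m jog '{"claw":[8,8,8,8,8,8,8,8],"travel":[[0.5,0,-4],[1,0,-13],[1,0,-26],[1,0,-40],[1,0,-53],[1,0,-63],[1,0,-69],[1,0,-72]],"turn":[[0,0,0],[0,0,0],[0,0,0],[0,0,0],[0,0,0],[0,0,0],[0,0,0],[0,0,0]]}'
python3 -m jog '{"claw":[8,8,8,8,8,8,8,8],"travel":[[0,0,-2],[0,0,-4],[0,0,-5.5],[0,0,-6.5],[0,0,-7],[0,0,-7.5],[0,0,-7.8],[0,0,-8]],"turn":[[0,0,0],[0,0,0],[0,0,0],[0,0,0],[0,0,0],[0,0,0],[0,0,0],[0,0,0]]}'
python3 -m jog '{"claw":[8,10,14,20,28,36,36,36],"travel":[[0,0,0],[0,0,0],[0,0,0],[0,0,0],[0,0,0],[0,0,0],[0,0,0],[0,0,0]],"turn":[[0,0,0],[0,0,0],[0,0,0],[0,0,0],[0,0,0],[0,0,0],[0,0,0],[0,0,0]]}'
python3 -m jog '{"claw":[36,36,36,40,44,44,44,44],"travel":[[0,0,4],[0,0,16],[0,0,36],[0,0,62],[0,0,92],[0,-16,120],[0,-46,140],[0,-80,150]],"turn":[[0,0,0],[0,0,0],[0,0,0],[0,0,0],[0,0,0],[0,0,0],[0,0,0],[0,0,0]]}'
python3 -m jog '{"claw":[44,44,44,44,44,44,44,44],"travel":[[-10,0,15],[-25,0,40],[-45,0,60],[-65,0,70],[-80,0,75],[-80,0,75],[-80,0,75],[-80,0,75]],"turn":[[0,0,0],[0,0,0],[0,0,0],[0,0,0],[0,0,0],[0,0,0],[0,0,0],[0,0,0]]}'
python3 - <<'E'
from h import *
for c in ("scene","side"):
    im,d=r.grab_frame(c);W=world(c,d)*1000;cv2.imwrite(f"pics/{c}6.png",im)
    R=np.hypot(W[...,0]-564,W[...,1]-144.5)
    for lo,hi in((60,70),(29,37)):
        q=W[(R<55)&(W[...,2]>lo)&(W[...,2]<hi)];print(c,len(q),q.mean(0),cv2.minAreaRect(q[:,:2].astype(np.float32)))
    for n,x,y,h in(("bottle",755.5,184,135),("jar",751.5,-183,85),("ramekin",424,186,40)):
        q=W[(np.hypot(W[...,0]-x,W[...,1]-y)<60)&(abs(W[...,2]-h)<4)];print("  ",n,len(q),np.round(cv2.minAreaRect(q[:,:2].astype(np.float32))[0],1) if len(q) else None)
a=cv2.imread("pics/scene6.png")[230:330,310:440];b=cv2.imread("pics/side6.png")[240:340,240:350]
cv2.imwrite("pics/c7.png",np.hstack([cv2.resize(a,(400,400)),cv2.resize(b,(400,400))]))
E
```

```text
time_s: 37.25
position: [0.5639, 0.144, 0.0557]
ee_rot: [[-0.782, 0.623, -0.003], [0.623, 0.782, -0.001], [0.002, -0.002, -1.0]]
force: [-0.4, -0.6, -0.6]
grip_width: 0.0155
time_s: 37.92
position: [0.5656, 0.1445, 0.0514]
ee_rot: [[-0.782, 0.623, 0.001], [0.623, 0.782, 0.0], [-0.001, 0.001, -1.0]]
force: [-3.7, -1.2, 8.8]
grip_width: 0.0156
time_s: 38.58
position: [0.565, 0.1443, 0.0495]
ee_rot: [[-0.782, 0.623, -0.0], [0.623, 0.782, -0.0], [0.0, -0.0, -1.0]]
force: [0.1, 0.0, -0.1]
grip_width: 0.0358
time_s: 39.25
position: [0.5672, 0.0649, 0.2051]
ee_rot: [[-0.784, 0.621, 0.007], [0.621, 0.784, 0.001], [-0.005, 0.005, -1.0]]
force: [0.1, -0.8, 0.1]
grip_width: 0.044
time_s: 39.92
position: [0.4855, 0.0643, 0.275]
ee_rot: [[-0.782, 0.623, 0.001], [0.623, 0.782, -0.0], [-0.001, 0.001, -1.0]]
force: [-0.5, 0.3, 0.9]
grip_width: 0.0443
scene 302 [568.67937247 145.82359276  64.54347962] ((565.8536987304688, 144.83441162109375), (19.353357315063477, 71.26390075683594), 49.83014678955078)
scene 304 [577.67093687 154.18829956  32.66648063] ((565.8758544921875, 146.0968017578125), (74.73359680175781, 74.45964813232422), 49.643280029296875)
   bottle 207 [756.1 183.2]
   jar 476 [ 752.6 -184.3]
   ramekin 172 [423.5 185.1]
side 251 [563.36128588 150.50026798  64.61531805] ((564.7986450195312, 148.4842529296875), (17.648340225219727, 70.36199951171875), 52.25761032104492)
side 315 [562.46972917 153.31110671  32.46739369] ((565.4884643554688, 146.94244384765625), (73.598388671875, 73.69905090332031), 50.58678436279297)
   bottle 98 [754.8 185. ]
   jar 170 [ 750.4 -181.9]
   ramekin 238 [423.4 187. ]
```

View pics/c7.png

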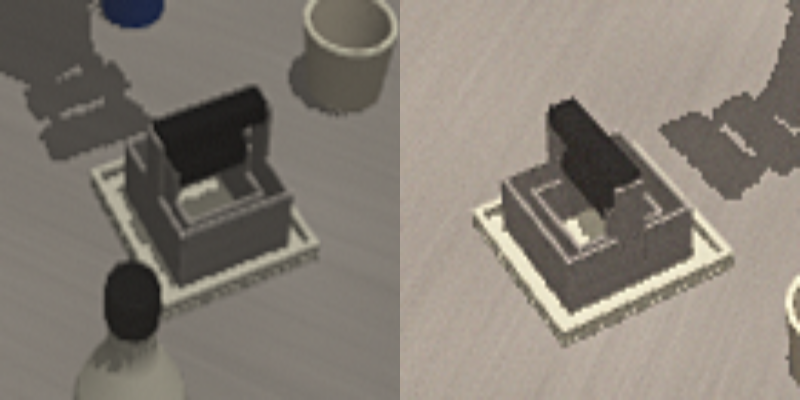

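View pics/scene6.png

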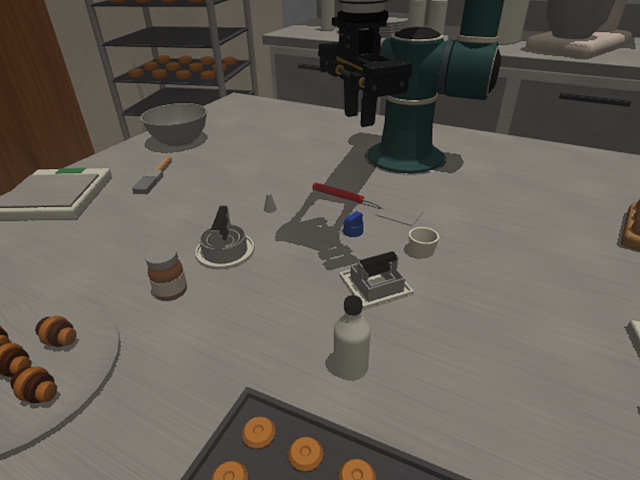

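Both sets are nested: the round ones at scene (223,245), the square ones at (378,278). The bottle, jar, cup and blue look-alike have not moved, and the arm is clear. Handing in.

```bash
python3 -c "
from station import r
print(r.job_done())"
```

```text
the job is handed in; nothing more can be done
None
```

I put all five cutters away and handed the job in after about 40 s of robot time. The hand-in gives no verdict, so what follows comes from my own checks.

- **Round set:** small, medium and large went into the round tray one over the other. In the camera checks their centres were within a few mm of each other and of the tray centre. The large one's bar top measured 83–84 mm, against 85 mm expected for standing on the tray floor.
- **Square set:** small and then large went into the square tray, lined up with its sides to within about 2°, and within about 3 mm of its centre. The large one's bar top measured 64.5 mm, against 65 mm expected.
- **Bystanders:** the bottle, jar and white cup measured where they started, to within about 2 mm. I left the blue look-alike alone. The arm was raised clear of everything at the end.

No check failed, but two were less clean:
- **Medium round touchdown:** it met the tray floor a little hard, at about 23 N on the wrist (limit 120 N). I slowed the last millimetres for the three after it, and the readings stayed at or below about 11 N.
- **Band edge readings:** some side-camera measurements of the round cutters' lower bands were 5–9 mm off, because the arm or other parts hid them. The bar readings from both cameras agreed with each other.

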